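Pin the gear stack to its base

ROBOT

A 7-joint arm with a two-finger parallel gripper is mounted at the origin on the work surface. World frame = base frame: x ahead of the robot, y to its left, z up, the work surface at z = 0. Lengths are in m, angles in rad, forces in N, time in s.
With the tool pointing down it reaches from about 0.425 to 0.875 m from the base axis. Payload 4.7 kg.
Tool frame: the origin (TCP) lies on the centre line of the jaws, within the pads' length; the fingertips stand manip.tips_ahead ahead of it and the grasp point (between the pads) lies 3 mm ahead of it (manip.tips_ahead is the distance from the TCP to the fingertips, in m); z points along the fingers, y is the line along which they close (so a half turn about z gives the same grasp; the last joint's range is limited). The gripper opens to 87 mm and grips with 3 to 60 N. Pads are 19 mm wide; open, the fingers measure 117 mm over their backs; the gripper's body (75 mm by 190 mm) begins 51 mm behind the grasp point.
Start: joints at [1.169, 0.321, -0.07, 1.45, 0.023, 1.371, -0.057], TCP at [0.263, -0.595, 0.245] pointing down, gripper open.
Joint ranges: [-2.86, 2.86], [-0.3, 2.09], [-1.38, 1.24], [0.06, 2.45], [-1.56, 4.7], [0.09, 2.05], [-2.69, 2.69]. Speed limits (rad/s): [2.57, 2.57, 3.14, 3.14, 3.14, 3.14, 3.14].

INTERFACE

Orientations are given as a unit quaternion [w, x, y, z].
In Python, from bench import monitor, read_camera, manip gives the robot as it stands.
- The arm moves only by the tool move_arm, never from a script. Its argument "plan" is a list of rows, each a list of 3 entries, a list of its own where there are three numbers: the shift along the tool's x, y, z as a fraction of full scale, then the turn, a rotation vector about the tool's x, y, z as a fraction of full scale, then the opening, from -1 (shut) to 1 (fully open). In form: [[[x, y, z], [ax, ay, az], hand], ...]. A call has exactly 5 rows; each row shifts and turns the commanded pose from where the row before left it, along the tool's axes as they then stand; what a row does not reach is not made up. Full scale, the value 1, is 0.04 m for a shift and 0.08 rad for a turn. A row lasts 1/8 s, in which the tool goes at most 62.5 mm and 10.7 degrees, less where a joint would pass 70% of its speed; a pose out of reach is approached as far as the arm can. A call with a number of a shift or a turn outside -1 to 1 is refused whole. A call with a gripper value outside its range is refused whole. The fingers move at their own pace and stop on an object; the grip force is fixed at half the most. Time passes only in rows, so rows that do not move let the fingers close, or fill a call up. It gives the time, the measured TCP pose, the force, the opening and the grip force at its end, in the units of the state.
- monitor.sense(): the state, without advancing time (a new reading comes with each control period).
- read_camera(name): name is "side" or "top" or "wrist"; returns a dict with "frame" (400x640x3 uint8, red, green, blue), "range_z" (400x640 float32, m along the optical axis (not along the pixel's ray), 0 where there is no reading), "vertical_fov" (degrees; the focal length in pixels is half the picture's height over the tangent of half this angle, whatever the lens; pixels are square), "cx", "cy" (the principal point, pixels), "R" (3x3) and "t" (3): a world point X has camera coordinates R X + t. Camera axes: x right, y down, z forward; pixel columns grow to the right and rows downward; lengths in m; the calibration is good to about 2 mm. A picture is of the moment at which its call begins.
- manip.sign_off(): hands the job in; it is judged then, once.
The state is a dict: "t": time; "joint_pos": joint angles; "joint_vel": joint speeds; "joint_torque": joint torques, N m; "tool_pos": TCP position; "ee_rot": TCP orientation; "ft_force": force on the tool from outside, world axes, zero at the start; "ft_torque": the same for the moment, N m; "gripper_width": finger opening in m; "finger_force": force on a finger pad.
Only numpy, scipy, OpenCV 4.12 (cv2) and the standard library are available. Lean on these libraries where they do the work, as an engineer would, in place of code of your own. Each camera call takes 0.05 s, during which the arm holds its last target. There are 200 camera calls.

TASK

Pin the two stacked gears to the green base under them: take the red-topped pin out of the wooden block, lower it through the holes of both gears into the base, and let go when it is fully home with its collar flat on the upper gear. Keep hold of it until its nose is well inside the base (do not drop it in), keep the gears on their base, and leave the yellow-topped pin in the block.

Things in the scene. Friction and masses are not known exactly. Their poses are not given: they have to be found in the camera images.
- pin_red: Upright steel pin in a wooden block. Shaft 20 mm wide, 62 mm long, its last 14 mm narrowing to a 10 mm nose; collar 42 mm wide, 6 mm thick; above it a red cylindrical grip 22 mm wide, 38 mm tall. 0.24 kg. Origin: on the axis at the collar's underside, z up (grip z +6 to +44 mm). At the start its y axis lies along the row of two pins, x across it: fingers closing along x clear the other pin.
- pin_nose (a point): Centre of the red-topped pin's nose (lower end), 62 mm under pin_red's origin on its axis. At the start it is inside the fixed wooden block, which is 70 x 130 mm and 68 mm high, with two 25 mm holes 60 mm apart; the collars of both pins rest on its top.
- base: Green base plate bolted to the bench, 120 x 120 x 30 mm, with a vertical 32 mm through hole in its middle and 6 mm high bolt heads at its corners. Origin: middle of its underside (bench height), on the hole's axis, z up. On it lie a steel gear (105 mm wide, 20 mm thick) and on that the brass gear; all holes are 32 mm wide and in line to about 2 mm.
- gear_top: Upper, brass gear, loose, 85 mm wide, 16 mm thick, 0.5 kg, with a 32 mm hole. Origin: middle of its underside, on the hole's axis, z up. Its underside is 50 mm and its top 66 mm above the bench; the pin's collar comes to rest on that top.
- pin_yellow: Yellow-topped pin in the block's other hole: same collar and grip as the red-topped one, but a 30 mm shaft, too short to reach the base; its top is 112 mm above the bench. Origin: on its axis at the collar's underside, z up.
There are look-alikes about, which are no part of the job. Leave any purple look-alike of the pin_red alone.

How it is judged:
By the outcome, as a careful person would: the job done as asked, in the order asked, and still so for the second after the job is handed in, with the robot touching nothing.
It also fails if it takes over 48 s, if anything falls off the work surface, if the arm or the gripper's body presses on something with over 40 N, if the wrist force passes 120 N, or if a joint passes its speed limit or range.

## Working session

There is one attempt and no reset: what is moved stays moved. The work goes in short steps, Python scripts to look and compute and a tool call to move; the robot and the scene stay as the last step left them, time stands still between calls to the robot, and variables do not carry over. Pictures are saved under pics/ and viewed, at most 10 in all, crops included, and the job is handed in when it is done.

Besides the shell and the picture viewer there is one more tool, called after ">>>" as name([rows], argument=value, ...), one row to a line, values as JSON. move_arm: Moves the arm, as the interface text tells. Shift numbers are shares of 0.04 m and turn numbers shares of 0.08 rad, none past 1 either way. Its arguments: {"type":"object","properties":{"plan":{"type":"array"}},"required":["plan"]}

```bash
mkdir -p pics; cat > h.py <<'E'
from bench import monitor, read_camera, manip
import numpy as np, cv2
def cam(n):
    c=read_camera(n); c['f']=200/np.tan(np.radians(c['vertical_fov'])/2); return c
def pts(c):
    v,u=np.mgrid[:400,:640]; z=c['range_z']
    X=np.stack([(u-c['cx'])/c['f']*z,(v-c['cy'])/c['f']*z,z],-1)
    return (X-c['t'])@np.array(c['R'])
def save(c,n): cv2.imwrite(f'pics/{n}.png',c['frame'][:,:,::-1])
def ray(c,u,v,h):
    R=np.array(c['R']);o=-R.T@c['t'];d=R.T@np.array([(u-c['cx'])/c['f'],(v-c['cy'])/c['f'],1])
    return o+d*(h-o[2])/d[2]
E
python3 - <<'E'
from h import *
s=monitor.sense();print({k:np.round(v,3) for k,v in s.items()},manip.tips_ahead)
ims=[]
for n in('top','side'):
    c=cam(n);save(c,n+'0');print(n,c['f'],c['cx'],c['cy'],-np.array(c['R']).T@c['t'],np.round(c['R'],3).tolist())
E
```

```text
{'t': np.float64(0.0), 'joint_pos': array([ 1.169,  0.322, -0.07 ,  1.452,  0.023,  1.371, -0.057]), 'joint_vel': array([-0.   ,  0.   ,  0.   , -0.001, -0.001,  0.001,  0.001]), 'joint_torque': array([ 0.0000e+00, -4.9129e+01, -4.0400e-01, -3.1253e+01, -6.4000e-02,
        4.4000e-02,  0.0000e+00]), 'tool_pos': array([ 0.262, -0.594,  0.243]), 'ee_rot': array([-0.001,  0.978,  0.206, -0.   ]), 'ft_force': array([-1.051,  0.64 ,  0.185]), 'ft_torque': array([-0.023, -0.018,  0.01 ]), 'finger_force': np.float64(0.0), 'gripper_width': np.float64(0.087)} 0.022
top 398.8868272217698 317.1448186371316 198.28326042774367 [0.48699546 0.03477413 0.84656316] [[0.021, -1.0, -0.018], [-0.998, -0.02, -0.066], [0.065, 0.019, -0.998]]
side 413.96750595486174 319.82857179957017 202.68766053170825 [0.11300738 0.6992684  0.51887344] [[-0.846, -0.532, 0.024], [-0.283, 0.412, -0.866], [0.451, -0.74, -0.499]]
```

View pics/top0.png

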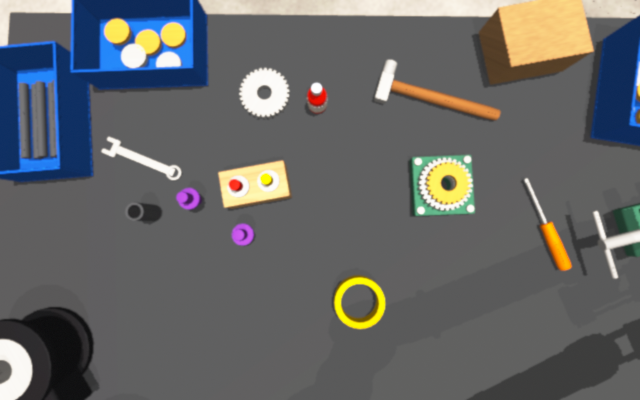

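View pics/side0.png

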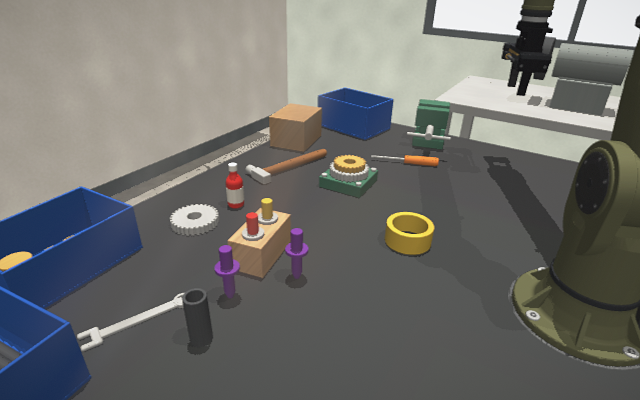

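The top view shows the red pin at about (236,186), yellow pin (267,181), and gears on the green base around (446,184). Purple look-alikes are at (189,198) and (243,234). In the side view, red is at (252,224), yellow at (267,210) and the gears at (349,162).

```bash
cat >> h.py <<'E'
def mask(c,lo,hi,box=None):
    m=cv2.inRange(cv2.cvtColor(c['frame'],cv2.COLOR_RGB2HSV),lo,hi)>0
    if box: b=np.zeros_like(m);b[box[1]:box[3],box[0]:box[2]]=1;m&=b
    return m
E
python3 - <<'E'
from h import *
for n,boxes in(('top',((222,172,252,200),(255,168,285,195),(405,148,480,220))),('side',((240,205,262,240),(258,195,277,225),(315,148,382,196)))):
    c=cam(n);P=pts(c)
    for nm,lo,hi,b in(('red',(0,140,60),(6,255,255),boxes[0]),('yel',(22,140,80),(32,255,255),boxes[1]),('brass',(12,120,100),(32,255,255),boxes[2]),('green',(60,60,20),(90,255,200),boxes[2])):
        m=mask(c,lo,hi,b);Q=P[m];v,u=np.nonzero(m)
        if len(Q)<5: print(n,nm,'few',len(Q));continue
        zt=np.percentile(Q[:,2],90); T=Q[Q[:,2]>zt-.006]; vt,ut=v[Q[:,2]>zt-.006],u[Q[:,2]>zt-.006]
        print(n,nm,len(Q),'zt',zt.round(4),'mid',((T.max(0)+T.min(0))/2).round(4),'mean',T.mean(0).round(4),'ext',np.ptp(T,axis=0).round(3),'px',ut.mean().round(1),vt.mean().round(1))
        if nm=='brass':
            r=cv2.minEnclosingCircle(np.stack([ut,vt],1).astype(np.float32));print('circ',r,ray(c,*r[0],.066).round(4))
        if nm=='green':
            print(cv2.minAreaRect(Q[Q[:,2]>.022][:,:2].astype(np.float32)))
    if n=='side':
        for w,h in(((252,214),.112),((267,200),.112)): print(ray(c,*w,h).round(4))
    # hole: dark, inside brass
    g=c['frame'].max(2)<70; b=boxes[2]; k=np.zeros_like(g); cx,cy=(446,184) if n=='top' else (349,160); k[cy-14:cy+15,cx-16:cx+17]=1
    nl,lab,st,ce=cv2.connectedComponentsWithStats((g&k).astype(np.uint8)); print('hole',[(st[i].tolist(),ce[i].round(1),ray(c,*ce[i],.066).round(4)) for i in range(1,nl) if st[i][4]>15])
    if n=='top':
        x=c['frame'][135:235,195:495,::-1];cv2.imwrite('pics/tz.png',cv2.resize(x,None,fx=2.6,fy=2.6,interpolation=2))
        # block edge
        m=mask(c,(8,60,80),(22,190,255),(212,155,295,212));Q=P[m];Q=Q[Q[:,2]>.06];print('block',np.median(Q[:,2]),cv2.minAreaRect(Q[:,:2].astype(np.float32)))
E
```

```text
top red 108 zt 0.1116 mid [0.5267 0.1242 0.4761] mean [0.5566 0.2    0.1258] ext [0.079 0.179 0.741] px 234.3 184.4
top yel 98 zt 0.1123 mid [0.5329 0.0945 0.4769] mean [0.5672 0.1416 0.1346] ext [0.092 0.12  0.739] px 265.7 178.7
top brass 1194 zt 0.0663 mid [ 0.5507 -0.1062  0.4535] mean [ 0.5734 -0.2046  0.0661] ext [0.127 0.282 0.786] px 447.5 182.9
circ ((447.7434387207031, 182.655029296875), 21.259437561035156) [ 0.5738 -0.2051  0.066 ]
top green 1211 zt 0.0304 mid [ 0.5614 -0.1174  0.4355] mean [ 0.5646 -0.194   0.0367] ext [0.149 0.304 0.822] px 437.8 188.7
((0.563675045967102, -0.11379417777061462), (0.12345634400844574, 0.3107535243034363), 5.6323699951171875)
hole [([442, 178, 9, 11, 74], array([446. , 183.4]), array([ 0.5723, -0.2016,  0.066 ]))]
block 0.06629857619213025 ((0.5580732822418213, 0.13662534952163696), (0.22310633957386017, 0.10920827835798264), 81.17167663574219)
side red 210 zt 0.1133 mid [0.3415 0.4484 0.3132] mean [0.5474 0.2226 0.1223] ext [0.457 0.502 0.411] px 251.2 216.3
side yel 47 zt 0.1138 mid [0.5721 0.1493 0.1128] mean [0.5716 0.1496 0.1129] ext [0.02  0.019 0.003] px 266.3 200.4
side brass 516 zt 0.0683 mid [0.3654 0.2275 0.2906] mean [ 0.5693 -0.1909  0.071 ] ext [0.505 0.944 0.457] px 349.0 161.8
circ ((349.0, 162.0), 15.297158241271973) [ 0.5734 -0.1992  0.066 ]
side green 465 zt 0.0322 mid [0.3739 0.2163 0.2725] mean [ 0.556  -0.1665  0.0348] ext [0.522 0.966 0.493] px 348.0 178.9
((0.38594329357147217, 0.2449137270450592), (0.15051303803920746, 1.049320936203003), 22.830965042114258)
[0.5625 0.2037 0.112 ]
[0.5725 0.1464 0.112 ]
hole []
```

View pics/tz.png

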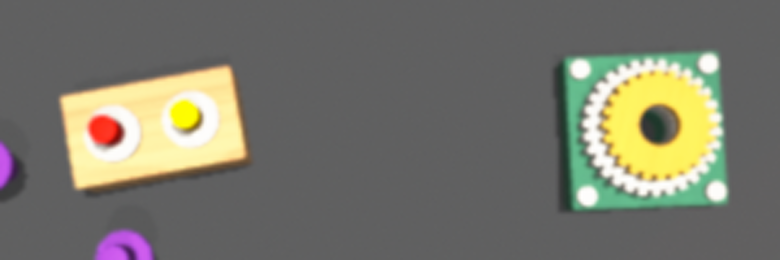

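The zoom shows the red top at about (102,130), yellow at (185,115), and the gear hole near (659,125), which is (448,183) in the full picture. Some range readings are bad, so next I'll filter them, fix the grasp numbers and check the obstacle height along the arc.

```bash
python3 - <<'E'
from h import *
C={n:cam(n) for n in('top','side')}
def tri(a,b):
    A=[];B=[]
    for c,(u,v) in((C['top'],a),(C['side'],b)):
        M=np.c_[np.array(c['R']),c['t']];x=(u-c['cx'])/c['f'];y=(v-c['cy'])/c['f']
        for r in(x*M[2]-M[0],y*M[2]-M[1]):A.append(r[:3]);B.append(-r[3])
    X=np.linalg.lstsq(np.array(A),np.array(B),rcond=None)[0];return X.round(4)
px={}
for n,boxes in(('top',((222,172,252,200),(255,168,285,195),(405,148,480,220))),('side',((240,205,262,240),(258,195,277,225),(315,148,382,196)))):
    c=C[n];P=pts(c)
    for nm,lo,hi,b,h in(('red',(0,140,60),(6,255,255),boxes[0],.112),('yel',(22,140,80),(32,255,255),boxes[1],.112),('brass',(12,120,100),(32,255,255),boxes[2],.066)):
        m=mask(c,lo,hi,b)&(abs(P[:,:,2]-h)<.004);Q=P[m];v,u=np.nonzero(m);p=((u.max()+u.min())/2,(v.max()+v.min())/2);px[n,nm]=p
        print(n,nm,len(Q),'mid',((Q.max(0)+Q.min(0))/2).round(4),'mean',Q.mean(0).round(4),'ext',np.ptp(Q,axis=0).round(3),p,ray(c,*p,h).round(4))
for k in('red','yel','brass'):print(k,tri(px['top',k],px['side',k]))
P=pts(C['top']);Q=P[(C['top']['range_z']>0)]
for lo,hi in(((.2,-.75),(.5,-.4)),((.4,-.4),(.75,-.1)),((.5,-.1),(.8,.3))):
    s=Q[(Q[:,:2]>lo).all(1)&(Q[:,:2]<hi).all(1)];i=s[:,2].argmax();print(np.percentile(s[:,2],[90,99,99.8]).round(3),s[i].round(3))
P=pts(C['side']);z=P[95:150,405:455].reshape(-1,3);z=z[(z[:,1]<-.3)&(z[:,2]<.4)&(z[:,2]>0)];print('vise',np.percentile(z,[2,50,98],axis=0).round(3))
P=pts(C['top']);m=mask(C['top'],(8,60,80),(22,190,255),(212,155,295,212))&(abs(P[:,:,2]-.068)<.008);print('block',P[m][:,2].mean(),cv2.minAreaRect(P[m][:,:2].astype(np.float32)))
E
```

```text
top red 88 mid [0.5579 0.204  0.1109] mean [0.5583 0.204  0.1107] ext [0.017 0.02  0.006] (np.float64(234.0), np.float64(184.5)) [0.5577 0.2036 0.112 ]
top yel 84 mid [0.5694 0.1447 0.111 ] mean [0.5699 0.1456 0.1104] ext [0.019 0.019 0.005] (np.float64(266.0), np.float64(179.0)) [0.5691 0.1444 0.112 ]
top brass 1049 mid [ 0.5734 -0.206   0.0655] mean [ 0.5735 -0.2054  0.0648] ext [0.079 0.082 0.007] (np.float64(448.0), np.float64(183.0)) [ 0.5731 -0.2056  0.066 ]
side red 72 mid [0.5605 0.2082 0.1119] mean [0.5591 0.2098 0.1124] ext [0.02  0.023 0.006] (np.float64(251.5), np.float64(216.0)) [0.5586 0.2097 0.112 ]
side yel 45 mid [0.572  0.1492 0.1126] mean [0.5713 0.1499 0.1131] ext [0.019 0.02  0.004] (np.float64(266.5), np.float64(200.5)) [0.572  0.1485 0.112 ]
side brass 323 mid [ 0.5757 -0.2046  0.0659] mean [ 0.5735 -0.1996  0.0667] ext [0.085 0.086 0.008] (np.float64(349.0), np.float64(162.0)) [ 0.5734 -0.1992  0.066 ]
red [0.5597 0.2055 0.1091]
yel [0.5712 0.1459 0.1106]
brass [ 0.5749 -0.2057  0.0632]
[0.017 0.079 0.081] [ 0.478 -0.557  0.083]
[0.031 0.066 0.067] [ 0.586 -0.176  0.069]
[0.065 0.108 0.111] [0.559 0.196 0.114]
vise [[ 4.19e-01 -1.22e+00  1.00e-03]
 [ 4.89e-01 -5.85e-01  7.20e-02]
 [ 6.25e-01 -4.89e-01  1.32e-01]]
block 0.06639254922604018 ((0.5646500587463379, 0.17523109912872314), (0.07055714726448059, 0.13030637800693512), 11.49147891998291)
```

Heights agree with the text (grips about 0.11, gear about 0.066). The pin spacing is 60 mm and the row is turned 11.5°. The vise reaches about 0.13, so I'll swing over it in an arc at tip height 0.22.

>>> move_arm([
  [[0.95,0,0],[0,0,-0.68],1],
  [[0.95,0,0],[0,0,-0.68],1],
  [[0.95,0,0],[0,0,-0.68],1],
  [[0.95,0,0],[0,0,-0.68],1],
  [[0.95,0,0],[0,0,-0.68],1],
])

```text
t: 0.92
tool_pos: [0.4274, -0.499, 0.2444]
ee_rot: [-0.0, 0.941, 0.338, -0.0]
ft_force: [-0.6, -0.9, 0.7]
gripper_width: 0.087
finger_force: 0.0
```

>>> move_arm([
  [[0.95,0,0],[0,0,-0.68],1],
  [[0.95,0,0],[0,0,-0.68],1],
  [[0.95,0,0],[0,0,-0.68],1],
  [[0.95,0,0],[0,0,-0.68],1],
  [[0.95,0,0],[0,0,-0.68],1],
])

```text
t: 1.55
tool_pos: [0.5597, -0.3634, 0.2444]
ee_rot: [0.0, 0.887, 0.462, -0.0]
ft_force: [-0.4, -0.3, 0.5]
gripper_width: 0.0869
finger_force: 0.0
```

>>> move_arm([
  [[0.95,0,0],[0,0,-0.68],1],
  [[0.95,0,0],[0,0,-0.68],1],
  [[0.95,0,0],[0,0,-0.68],1],
  [[0.95,0,0],[0,0,-0.68],1],
  [[0.95,0,0],[0,0,-0.68],1],
])

```text
t: 2.17
tool_pos: [0.6505, -0.1972, 0.2443]
ee_rot: [-0.0, 0.816, 0.578, -0.0]
ft_force: [0.4, 0.5, 0.6]
gripper_width: 0.0869
finger_force: 0.0
```

>>> move_arm([
  [[0.95,0,0],[0,0,-0.68],1],
  [[0.95,0,0],[0,0,-0.68],1],
  [[0.95,0,0],[0,0,-0.68],1],
  [[0.95,0,0],[0,0,-0.68],1],
  [[0.95,0,0],[0,0,-0.68],1],
])

```text
t: 2.8
tool_pos: [0.6935, -0.0128, 0.2443]
ee_rot: [-0.0, 0.73, 0.684, -0.0]
ft_force: [0.1, 0.1, 0.2]
gripper_width: 0.0869
finger_force: 0.0
```

```bash
cat >> h.py <<'E'
from scipy.spatial.transform import Rotation as Ro
def delta(p,head,n=1,tilt=True):
    """full-scale totals from the measured pose to TCP p, tool down, tool-y heading (deg)"""
    s=monitor.sense();w,x,y,z=s['ee_rot'];r=Ro.from_quat([x,y,z,w])
    h=np.radians(head);Y=np.array([np.cos(h),np.sin(h),0]);Z=np.array([0,0,-1.]);g=Ro.from_matrix(np.c_[np.cross(Y,Z),Y,Z])
    d=r.inv().apply(np.array(p)-s['tool_pos'])/.04;a=(r.inv()*g).as_rotvec()/.08
    print('t',s['t'],'pos',np.round(s['tool_pos'],4),'F',np.round(s['ft_force'],1),'w',s['gripper_width'],'shift',d.round(2),'turn',a.round(2),'j',np.round(s['joint_pos'],2))
E
python3 -c "
from h import *
delta([.559,.2055,.22],11.5)"
```

```text
t 2.8 pos [ 0.6935 -0.0128  0.2443] F [0.1 0.1 0.2] w 0.08691019212771883 shift [ 5.23 -3.71  0.61] turn [-0.    0.   -3.33] j [ 0.35  0.46 -0.52  1.31  0.23  1.43 -0.23]
```

>>> move_arm([
  [[1,-0.6,0],[0,0,-0.67],1],
  [[1,-0.6,0],[0,0,-0.67],1],
  [[1,-0.6,0],[0,0,-0.67],1],
  [[1,-0.6,0],[0,0,-0.67],1],
  [[0.8,-0.6,0],[0,0,-0.65],1],
])

```text
t: 3.42
tool_pos: [0.5657, 0.1747, 0.2446]
ee_rot: [-0.0, 0.632, 0.775, 0.0]
ft_force: [0.2, -0.2, 0.2]
gripper_width: 0.0871
finger_force: 0.0
```

```bash
python3 -c "
from h import *
delta([.559,.2055,.22],11.5)
c=cam('wrist');save(c,'w0')
P=pts(c)
for n,lo,hi in(('red',(0,140,60),(6,255,255)),('yel',(22,140,80),(32,255,255))):
  m=mask(c,lo,hi)&(abs(P[:,:,2]-.112)<.006);Q=P[m]
  if len(Q):v,u=np.nonzero(m);p=((u.max()+u.min())/2,(v.max()+v.min())/2);print(n,len(Q),((Q.max(0)+Q.min(0))/2).round(4),np.median(Q,0).round(4),np.ptp(Q,axis=0).round(4),p,ray(c,*p,.112).round(4))
"
```

```text
t 3.425 pos [0.5657 0.1747 0.2446] F [ 0.2 -0.2  0.2] w 0.08714136202839545 shift [ 0.79 -0.01  0.61] turn [ 0.   -0.01  0.02] j [ 0.23  0.26 -0.68  1.58  0.17  1.36 -0.27]
red 361 [0.5598 0.2082 0.1108] [0.5597 0.2086 0.1119] [0.0197 0.021  0.0069] (np.float64(317.0), np.float64(161.5)) [0.5596 0.2085 0.112 ]
yel 56 [0.571  0.1549 0.1095] [0.5696 0.1583 0.1109] [0.0188 0.0109 0.0063] (np.float64(317.0), np.float64(213.5)) [0.5703 0.1563 0.112 ]
```

View pics/w0.png

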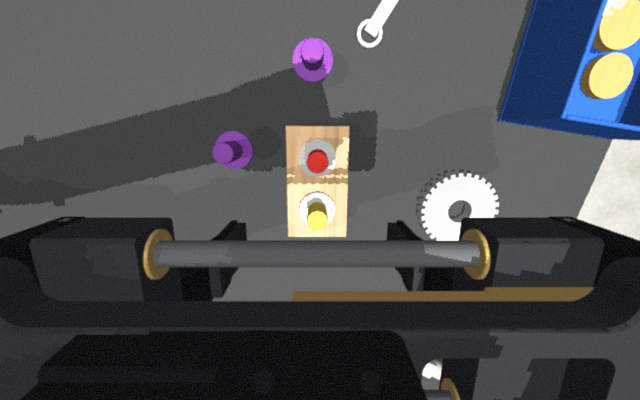

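The wrist view shows the red top at (317,161) centred between the fingers, yellow at (317,213), and a purple pin at (232,150), well outside the finger backs. The wrist puts red at (0.5597, 0.2085), and with the other views I take (0.5595, 0.2075). Now going down.

>>> move_arm([
  [[0.5,0,0],[0,0,0],1],
  [[0.33,0,0.3],[0,0,0],1],
  [[0,0,0.8],[0,0,0],1],
  [[0,0,0.8],[0,0,0],1],
  [[0,0,0],[0,0,0],1],
])

```text
t: 4.1
tool_pos: [0.5585, 0.204, 0.1651]
ee_rot: [-0.002, 0.633, 0.774, -0.003]
ft_force: [-0.0, -0.6, -0.0]
gripper_width: 0.087
finger_force: 0.0
```

>>> move_arm([
  [[0,0,0.7],[0,0,0],1],
  [[0,0,0.6],[0,0,0],1],
  [[0,0,0.4],[0,0,0],1],
  [[0,0,0],[0,0,0],1],
  [[0,0,0],[0,0,0],1],
])

```text
t: 4.72
tool_pos: [0.5612, 0.2056, 0.1017]
ee_rot: [0.0, 0.633, 0.774, 0.001]
ft_force: [-0.0, -0.0, -0.2]
gripper_width: 0.087
finger_force: 0.0
```

```bash
python3 -c "
from h import *
delta([.5595,.2075,.100],11.5)"
```

```text
t 4.725 pos [0.5612 0.2056 0.1017] F [-0.  -0.  -0.2] w 0.08696050218231058 shift [ 0.05 -0.03  0.04] turn [ 0.02 -0.   -0.02] j [ 0.15  0.4  -0.66  1.73  0.27  1.1  -0.4 ]
```

>>> move_arm([
  [[0,0,0],[0,0,0],-1],
  [[0,0,0],[0,0,0],-1],
  [[0,0,0],[0,0,0],-1],
  [[0,0,0],[0,0,0],-1],
  [[0,0,0],[0,0,0],-1],
])

```text
t: 5.35
tool_pos: [0.5603, 0.2052, 0.1005]
ee_rot: [0.0, 0.633, 0.774, -0.0]
ft_force: [0.9, 0.0, 0.2]
gripper_width: 0.0448
finger_force: 0.0
```

>>> move_arm([
  [[0,0,0],[0,0,0],-1],
  [[0,0,0],[0,0,0],-1],
  [[0,0,0],[0,0,0],-1],
  [[0,0,0],[0,0,0],-1],
  [[0,0,0],[0,0,0],-1],
])

```text
t: 5.98
tool_pos: [0.5604, 0.2053, 0.1005]
ee_rot: [0.0, 0.633, 0.774, -0.0]
ft_force: [-0.1, 0.5, -0.4]
gripper_width: 0.0212
finger_force: 30.0
```

>>> move_arm([
  [[0,0,-0.1],[0,0,0],-1],
  [[0,0,-0.2],[0,0,0],-1],
  [[0,0,-0.4],[0,0,0],-1],
  [[0,0,-0.4],[0,0,0],-1],
  [[0,0,-0.4],[0,0,0],-1],
])

```text
t: 6.6
tool_pos: [0.5607, 0.2054, 0.1622]
ee_rot: [0.0, 0.633, 0.774, 0.0]
ft_force: [0.1, 0.4, -2.3]
gripper_width: 0.0214
finger_force: 30.0
```

Gripped at the 22 mm grip width, with 2.4 N of pin weight in hand. I'll raise it and then carry it across.

>>> move_arm([
  [[0,0,-0.5],[0,0,0],-1],
  [[0,0,-0.6],[0,0,0],-1],
  [[0,0,-0.6],[0,0,0],-1],
  [[-0.2,0,-0.5],[0,0,0],-1],
  [[-0.5,-0.1,0],[0,0,0],-1],
])

```text
t: 7.22
tool_pos: [0.5628, 0.1781, 0.2514]
ee_rot: [0.001, 0.632, 0.775, 0.002]
ft_force: [0.1, 0.0, -2.0]
gripper_width: 0.0214
finger_force: 30.0
```

>>> move_arm([
  [[-0.8,-0.15,0],[0,0,0],-1],
  [[-0.9,-0.15,0],[0,0,0],-1],
  [[-0.9,-0.15,0],[0,0,0],-1],
  [[-0.9,-0.15,0],[0,0,0],-1],
  [[-0.9,-0.15,0],[0,0,0],-1],
])

```text
t: 7.85
tool_pos: [0.5673, -0.0033, 0.2492]
ee_rot: [0.0, 0.633, 0.774, -0.0]
ft_force: [0.3, -0.0, -2.5]
gripper_width: 0.0211
finger_force: 30.0
```

>>> move_arm([
  [[-0.9,-0.15,0],[0,0,0],-1],
  [[-0.9,-0.15,0],[0,0,0],-1],
  [[-0.6,-0.1,0],[0,0,0],-1],
  [[-0.2,0,0],[0,0,0],-1],
  [[0,0,0],[0,0,0],-1],
])

```text
t: 8.48
tool_pos: [0.5724, -0.1064, 0.2488]
ee_rot: [-0.0, 0.633, 0.774, 0.0]
ft_force: [-0.2, 0.3, -2.1]
gripper_width: 0.0212
finger_force: 30.0
```

```bash
python3 - <<'E'
from h import *
delta([.5745,-.204,.19],11.5)
for n in('wrist','top'):
    c=cam(n);save(c,n+'2');P=pts(c)
    m=mask(c,(12,120,100),(32,255,255))&(abs(P[:,:,2]-.066)<.006)&(abs(P[:,:,0]-.574)<.07)&(abs(P[:,:,1]+.204)<.07);Q=P[m];v,u=np.nonzero(m)
    if len(Q):
        r=cv2.minEnclosingCircle(Q[:,:2].astype(np.float32));print(n,len(Q),r,Q[:,2].mean(),u.min(),u.max(),v.min(),v.max())
E
```

```text
t 8.475 pos [ 0.5724 -0.1064  0.2488] F [-0.2  0.3 -2.1] w 0.02121119394459196 shift [-2.4  -0.43  1.47] turn [ 0.   -0.01 -0.02] j [ 0.58  0.21 -0.51  1.6   0.1   1.35  0.26]
wrist 29 ((0.5917770862579346, -0.2167283296585083), 0.02319311909377575) 0.06539417799424763 296 332 269 281
```

View pics/wrist2.png

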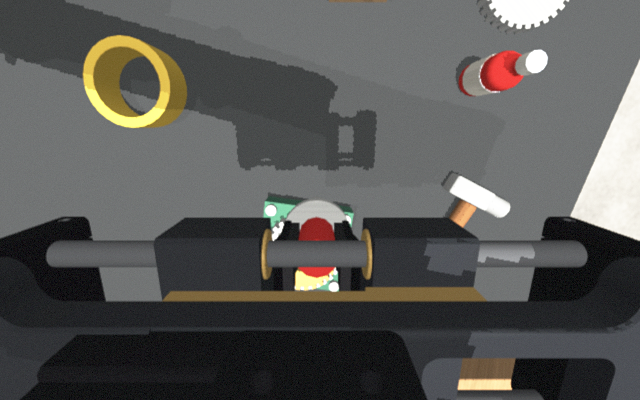

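The wrist view shows the red grip at (317,240) and the gears hidden behind the gripper. I'll go past the hole so the wrist camera, which looks toward tool +x, sees the gears.

>>> move_arm([
  [[-0.7,-0.1,0],[0,0,0],-1],
  [[-0.9,-0.1,0],[0,0,0],-1],
  [[-0.9,-0.1,0],[0,0,0],-1],
  [[-0.9,-0.1,0],[0,0,0],-1],
  [[-0.8,0,0],[0,0,0],-1],
])

```text
t: 9.2
tool_pos: [0.5903, -0.2742, 0.2487]
ee_rot: [-0.0, 0.633, 0.774, 0.0]
ft_force: [0.3, -0.4, -1.5]
gripper_width: 0.0215
finger_force: 30.0
```

>>> move_arm([
  [[0,0,0],[0,0,0],-1],
  [[0,0,0],[0,0,0],-1],
  [[0,0,0],[0,0,0],-1],
  [[0,0,0],[0,0,0],-1],
  [[0,0,0],[0,0,0],-1],
])

```text
t: 9.82
tool_pos: [0.5901, -0.2738, 0.2487]
ee_rot: [0.0, 0.633, 0.774, -0.0]
ft_force: [-0.5, 0.3, -2.2]
gripper_width: 0.0208
finger_force: 30.0
```

```bash
python3 - <<'E'
from h import *
delta([.5745,-.204,.19],11.5)
for n in('wrist','top'):
    c=cam(n);save(c,n+'3');P=pts(c)
    near=(abs(P[:,:,0]-.574)<.07)&(abs(P[:,:,1]+.204)<.07)
    m=mask(c,(12,120,100),(32,255,255))&(abs(P[:,:,2]-.066)<.006)&near;Q=P[m];v,u=np.nonzero(m)
    if len(Q):
        r=cv2.minEnclosingCircle(Q[:,:2].astype(np.float32));print(n,len(Q),r,Q[:,2].mean(),u.min(),u.max(),v.min(),v.max())
        cv2.imwrite(f'pics/{n}3m.png',m*255)
    m=mask(c,(0,140,60),(6,255,255))&(abs(P[:,:,0]-.574)<.12)&(P[:,:,2]>.2)&(P[:,:,2]<.28);Q=P[m];print(n,'grip',len(Q))
    if len(Q):print(((Q.max(0)+Q.min(0))/2).round(4),Q.min(0).round(4),Q.max(0).round(4))
E
```

```text
t 9.825 pos [ 0.5901 -0.2738  0.2487] F [-0.5  0.3 -2.2] w 0.02079205754493009 shift [ 1.79 -0.03  1.47] turn [ 0.    0.   -0.01] j [ 0.71  0.35 -0.42  1.43  0.14  1.39  0.5 ]
wrist 3128 ((0.5744014382362366, -0.20455579459667206), 0.04169401898980141) 0.0659912335678518 278 351 84 160
wrist grip 876
[ 0.5895 -0.2708  0.2438] [ 0.5789 -0.2816  0.2256] [ 0.6001 -0.26    0.2619]
top 1128 ((0.5739452242851257, -0.20670698583126068), 0.042310670018196106) 0.0646671002853443 427 469 162 203
top grip 231
[ 0.5884 -0.2733  0.2424] [ 0.5772 -0.2839  0.2219] [ 0.5996 -0.2627  0.2628][ WARN:0@1.044] global loadsave.cpp:1063 imwrite_ Unsupported depth image for selected encoder is fallbacked to CV_8U.
```

View pics/wrist3.png

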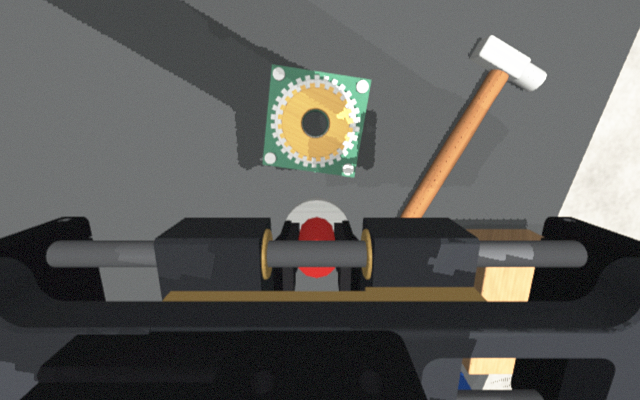

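The wrist view shows the hole at (315,123), in the middle of the brass gear. Pin-to-hole offset is (-15, +66) mm from both the wrist and top cameras. Moving over the hole, then down until the nose is just above the gear.

>>> move_arm([
  [[0.5,0,0],[0,0,0],-1],
  [[0.7,-0.03,0],[0,0,0],-1],
  [[0.5,0,0.3],[0,0,0],-1],
  [[0,0,0.7],[0,0,0],-1],
  [[0,0,0.8],[0,0,0],-1],
])

```text
t: 10.55
tool_pos: [0.5756, -0.2059, 0.1768]
ee_rot: [0.001, 0.632, 0.775, 0.0]
ft_force: [-0.0, -0.5, -2.4]
gripper_width: 0.0208
finger_force: 30.0
```

>>> move_arm([
  [[0,0,0],[0,0,0],-1],
  [[0,0,0],[0,0,0],-1],
  [[0,0,0],[0,0,0],-1],
  [[0,0,0],[0,0,0],-1],
  [[0,0,0],[0,0,0],-1],
])

```text
t: 11.18
tool_pos: [0.5756, -0.2081, 0.1771]
ee_rot: [0.0, 0.633, 0.774, 0.0]
ft_force: [-0.5, 0.1, -3.6]
gripper_width: 0.0214
finger_force: 30.0
```

```bash
python3 - <<'E'
from h import *
delta([.5748,-.2075,.098],11.5)
c=cam('side');x=c['frame'][70:210,270:430,::-1];cv2.imwrite('pics/s4.png',cv2.resize(x,None,fx=4,fy=4,interpolation=2))
c=cam('top');P=pts(c);m=mask(c,(0,140,60),(6,255,255))&(abs(P[:,:,0]-.574)<.05)&(abs(P[:,:,1]+.2)<.05)&(P[:,:,2]>.1);Q=P[m];print('grip',len(Q),((Q.max(0)+Q.min(0))/2).round(4))
E
```

```text
t 11.175 pos [ 0.5756 -0.2081  0.1771] F [-0.5  0.1 -3.6] w 0.021375216752272698 shift [ 0.02 -0.02  1.98] turn [ 0.01  0.01 -0.02] j [ 0.67  0.31 -0.44  1.63  0.14  1.23  0.4 ]
grip 114 [ 0.5731 -0.1978  0.2063]
```

View pics/s4.png

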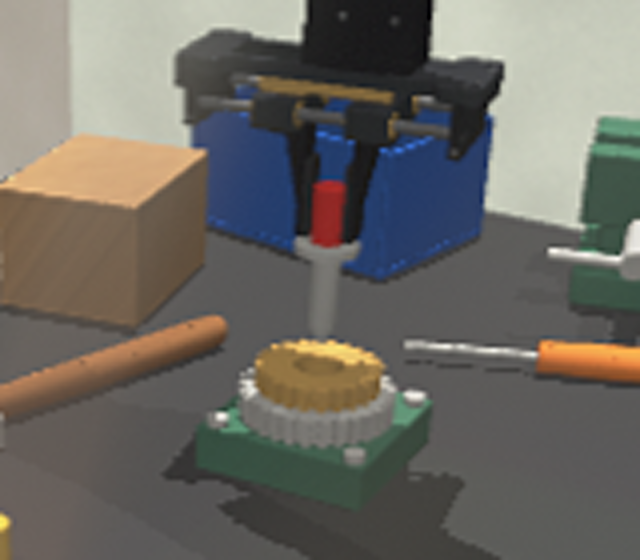

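The side view shows the pin upright, with its nose at (322,335) just above the hole at (320,360). The slight lean matches the perspective. Lowering in steps while watching the force.

>>> move_arm([
  [[0,0,0.15],[0,0,0],-1],
  [[0,0,0.2],[0,0,0],-1],
  [[0,0,0.2],[0,0,0],-1],
  [[0,0,0.15],[0,0,0],-1],
  [[0,0,0],[0,0,0],-1],
])

```text
t: 11.9
tool_pos: [0.5749, -0.2078, 0.1477]
ee_rot: [-0.001, 0.633, 0.774, -0.0]
ft_force: [-0.1, 0.4, -2.4]
gripper_width: 0.0214
finger_force: 30.0
```

>>> move_arm([
  [[0,0,0.15],[0,0,0],-1],
  [[0,0,0.15],[0,0,0],-1],
  [[0,0,0.15],[0,0,0],-1],
  [[0,0,0.15],[0,0,0],-1],
  [[0,0,0],[0,0,0],-1],
])

```text
t: 12.52
tool_pos: [0.5749, -0.2079, 0.1238]
ee_rot: [-0.001, 0.633, 0.774, -0.0]
ft_force: [0.4, -0.0, -2.4]
gripper_width: 0.0213
finger_force: 30.0
```

Nose is at about 0.030 with no contact. Continuing.

>>> move_arm([
  [[0,0,0.1],[0,0,0],-1],
  [[0,0,0.15],[0,0,0],-1],
  [[0,0,0.15],[0,0,0],-1],
  [[0,0,0.05],[0,0,0],-1],
  [[0,0,0],[0,0,0],-1],
])

```text
t: 13.15
tool_pos: [0.5752, -0.208, 0.1063]
ee_rot: [-0.0, 0.633, 0.774, -0.0]
ft_force: [0.7, -0.5, -2.2]
gripper_width: 0.021
finger_force: 30.0
```

>>> move_arm([
  [[0,0,0.06],[0,0,0],-1],
  [[0,0,0.06],[0,0,0],-1],
  [[0,0,0.04],[0,0,0],-1],
  [[0,0,0],[0,0,0],-1],
  [[0,0,0],[0,0,0],-1],
])

```text
t: 13.78
tool_pos: [0.5754, -0.208, 0.1002]
ee_rot: [0.0, 0.633, 0.774, -0.0]
ft_force: [-0.2, 0.1, -0.8]
gripper_width: 0.0211
finger_force: 30.0
```

>>> move_arm([
  [[0,0,0.025],[0,0,0],-1],
  [[0,0,0.025],[0,0,0],-1],
  [[0,0,0],[0,0,0],-1],
  [[0,0,0],[0,0,0],-1],
  [[0,0,0],[0,0,0],-1],
])

```text
t: 14.4
tool_pos: [0.5754, -0.208, 0.0985]
ee_rot: [0.0, 0.633, 0.774, -0.0]
ft_force: [-1.1, 0.2, 1.9]
gripper_width: 0.021
finger_force: 30.0
```

Contact is at the expected height (4 N up). One small press, then let go.

>>> move_arm([
  [[0,0,0.02],[0,0,0],-1],
  [[0,0,0],[0,0,0],-1],
  [[0,0,0],[0,0,0],-1],
  [[0,0,0],[0,0,0],-1],
  [[0,0,0],[0,0,0],-1],
])

```text
t: 15.02
tool_pos: [0.5754, -0.208, 0.0984]
ee_rot: [0.0, 0.633, 0.774, -0.0]
ft_force: [-3.3, 0.4, 7.2]
gripper_width: 0.0217
finger_force: 30.0
```

>>> move_arm([
  [[0,0,0],[0,0,0],0.2],
  [[0,0,0],[0,0,0],0.2],
  [[0,0,0],[0,0,0],0.2],
  [[0,0,0],[0,0,0],0.2],
  [[0,0,0],[0,0,0],0.2],
])

```text
t: 15.65
tool_pos: [0.5753, -0.208, 0.0973]
ee_rot: [-0.0, 0.633, 0.774, -0.0]
ft_force: [0.8, 0.8, 0.3]
gripper_width: 0.0516
finger_force: 0.0
```

```bash
python3 - <<'E'
from h import *
delta([.5748,-.2075,.098],11.5)
for n in('side','wrist'):
    c=cam(n);P=pts(c);m=mask(c,(0,140,60),(6,255,255))&(abs(P[:,:,0]-.574)<.05)&(abs(P[:,:,1]+.2)<.05)&(P[:,:,2]>.05)&(P[:,:,2]<.15);Q=P[m];print(n,'grip',len(Q),((Q.max(0)+Q.min(0))/2).round(4),np.percentile(Q[:,2],[2,98]).round(4))
    if n=='side': x=c['frame'][100:220,270:430,::-1];cv2.imwrite('pics/s5.png',cv2.resize(x,None,fx=4,fy=4,interpolation=2))
E
```

```text
t 15.65 pos [ 0.5753 -0.208   0.0973] F [0.8 0.8 0.3] w 0.05158165582631328 shift [ 0.01 -0.01 -0.02] turn [-0.    0.   -0.02] j [ 0.66  0.39 -0.43  1.7   0.18  1.09  0.37]
side grip 109 [ 0.574  -0.204   0.0945] [0.0758 0.1123]
wrist grip 881 [ 0.5746 -0.2048  0.0939] [0.078 0.111]
```

View pics/s5.png

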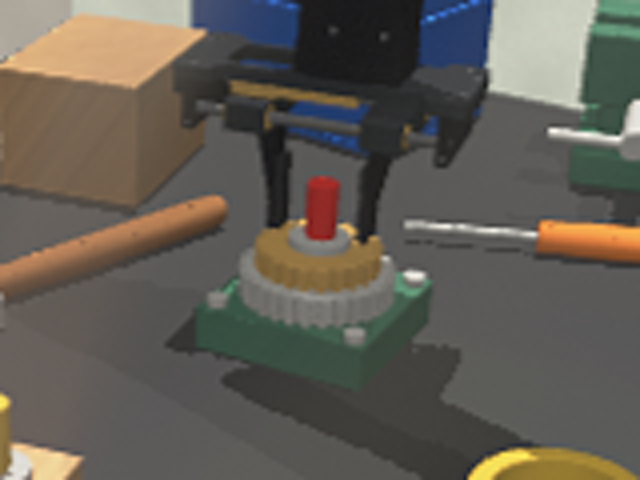

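The side view shows the pin standing with its collar, at (320,240), flat on the brass gear and the fingers clear. The grip top measures about 0.111, as expected. Retreating straight up.

>>> move_arm([
  [[0,0,-0.2],[0,0,0],0.2],
  [[0,0,-0.4],[0,0,0],0.2],
  [[0,0,-0.7],[0,0,0],0.2],
  [[0,0,-0.7],[0,0,0],0.2],
  [[0,0,-0.5],[0,0,0],0.2],
])

```text
t: 16.38
tool_pos: [0.5761, -0.208, 0.2001]
ee_rot: [0.001, 0.633, 0.774, 0.0]
ft_force: [0.9, -0.0, 0.2]
gripper_width: 0.0524
finger_force: 0.0
```

```bash
python3 - <<'E'
from h import *
delta([.5748,-.2075,.2],11.5)
c=cam('side');P=pts(c);m=mask(c,(0,140,60),(6,255,255))&(abs(P[:,:,0]-.574)<.05)&(abs(P[:,:,1]+.2)<.05)&(P[:,:,2]>.05)&(P[:,:,2]<.15);Q=P[m];print('grip',len(Q),((Q.max(0)+Q.min(0))/2).round(4),np.percentile(Q[:,2],[2,98]).round(4))
x=c['frame'][100:260,210:430,::-1];cv2.imwrite('pics/s6.png',cv2.resize(x,None,fx=3.5,fy=3.5,interpolation=2))
E
```

```text
t 16.375 pos [ 0.5761 -0.208   0.2001] F [ 0.9 -0.   0.2] w 0.052353777581925096 shift [ 0.02 -0.03  0.  ] turn [ 0.03  0.02 -0.01] j [ 0.67  0.3  -0.45  1.6   0.13  1.27  0.4 ]
grip 110 [ 0.5745 -0.2022  0.0937] [0.0755 0.1124]
```

View pics/s6.png

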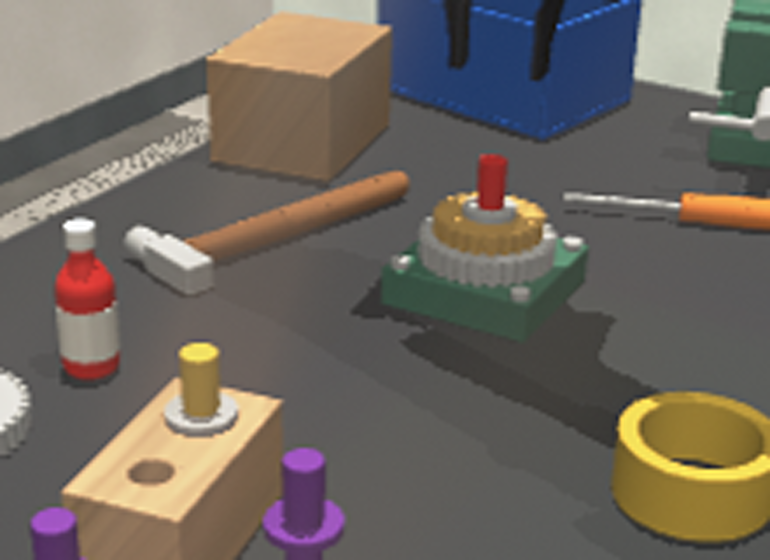

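The side view shows the red pin seated at (490,195), the gears on their base, yellow still in the block at (200,390), and the purple pins untouched.

```bash
python3 -c "
from bench import manip
print(manip.sign_off())"
```

```text
the job is handed in; nothing more can be done
None
```

The red-topped pin is through both gears into the base with its collar flat on the upper gear, the gripper is clear of it, the yellow pin is still in the block, and the job was handed in at about 16 s.

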